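# Seat the sharpening stone in its holder

### The job

Put the long dark sharpening stone into its wooden bench holder: tilt it so that one end goes in under the steel lip, then lay the other end down inside the low stop until the stone lies flat on the holder's floor, and let go. Leave the cork sanding block where it is.

Things in the scene. Friction and masses are not known exactly. Their poses are not given: they have to be found in the camera images.
- oil_stone: the sharpening stone: a plain dark grey bar, 48 mm wide (its x), 148 long (y), 22 thick (z), 0.25 to 0.5 kg, lying flat on a raised plywood board with its top at z = 0.065 m. Origin: centre of its underside. Both ends are alike; grip it across its 48 mm width. To the right of the board (y below 0.12 m) a clamped violin stands up to z = 0.27 m: travel well above it.
- stone_holder: brown wooden holder fixed on the same board, 204 long (its x; steel lip at the +x end), 96 wide (y); origin: centre of its underside. In its frame, mm: pocket floor z = 10, x -85 to 85, y -32 to 32. At -x a low stop (x -99 to -85) with short returns (x -85 to -65, |y| 32 to 40), top z = 26. Cheeks carry the lip (x 60 to 85, |y| 32 to 40); between returns and cheeks the sides are open for fingers.
- lip_edge (a point): middle of the lower front edge of the holder's steel lip, at (55, 0, 44) mm in the holder's frame, same axes. The lip runs from there 48 mm to +x, is 80 wide, 5 thick. Under it is a slot 34 mm high, 64 wide, 30 deep, open to -x. Only 140 mm is open between stop and lip: the stone goes in tilted about 15 degrees, low end first, then its raised end is let down.
- sanding_block: bystander: brown cork sanding block, 52 (x) by 86 (y) by 28 mm (z), loose on the same board; origin: centre of its underside

How it is judged:
At the end, for the whole second after the job is handed in: The stone lies at rest flat in the pocket of the holder (within 3.5 degrees of level, its underside within 4 mm of the pocket floor, its length within 10 degrees of the holder's, its centre within 15 mm lengthwise and 13 mm sideways of the pocket's centre), which puts one end under the lip (z of oil_stone in the frame of stone_holder between 0.006 and 0.014 m and angle between oil_stone's own z axis and vertical below 0.06 rad and x of oil_stone in the frame of stone_holder between -0.015 and 0.015 m and y of oil_stone in the frame of stone_holder between -0.013 and 0.013 m and angle between the y axis of oil_stone and the x axis of stone_holder, either way round below 0.18 rad and linear speed of oil_stone below 0.02 m/s); the robot touches nothing.
It fails at once if the sanding block is moved by more than 30 mm (distance of sanding_block from where it was at the start of the episode above 0.03 m).
It also fails if it takes over 45 s, if anything falls off the work surface, if the arm or the gripper's body presses on something with over 40 N, if the wrist force passes 120 N, or if a joint passes its speed limit or range.

### The arm

A 6-joint arm with a two-finger parallel gripper is mounted at the origin on a cart in front of the work surface, level with it; the furniture and walls round the work are solid. World frame = base frame: x ahead of the robot, y to its left, z up, the work surface at z = 0. Lengths are in m, angles in rad, forces in N, time in s.
With the tool pointing down it reaches from about 0.25 to 0.8 m from the base axis. Payload 3.9 kg.
Tool frame: the origin (TCP) lies at the very end of the fingers, on their centre line; the grasp point (between the pads) lies 19 mm behind it; z points along the fingers, y is the line along which they close (so a half turn about z gives the same grasp; the last joint's range is limited). The gripper opens to 85 mm and grips with 20 to 120 N. Pads are 22 mm wide; open, the fingers measure 114 mm over their backs; the gripper's body (76 mm by 85 mm) begins 54 mm behind the grasp point. The pads swing forward as they close: fully open they stand 13 mm farther back than shut.
Start: joints at [1.288, 0.26, -0.138, 1.173, 0, 1.571], TCP at [0.146, 0.504, 0.231] pointing down, gripper open.
Joint ranges: [-2.78, 2.78], [-0.83, 1.72], [-1.28, 1.37], [-1.9, 2.12], [-1.57, 1.48], [-3.14, 3.14]. Speed limits (rad/s): [2.57, 2.57, 3.14, 3.14, 3.14, 3.14].

### API

Orientations are given as a rotation vector (axis times angle).
In Python, from rig import env gives the robot as it stands.
- The arm moves only by the tool move_arm, never from a script. Its argument "moves" is a list of rows, each a list of 2 entries, a list of its own where there are three numbers: the shift along the tool's x, y, z in units of 40 mm (1.0 is 40 mm), then the turn about the tool's z in units of 6 degrees (1.0 is 6 degrees). In form: [[[dx, dy, dz], turn], ...]. A call has 1 to 10 rows; each row shifts and turns the commanded pose from where the row before left it, along the tool's axes as they then stand; what a row does not reach is not made up. A row lasts 1/10 s, in which the tool goes at most 50 mm and 8.59 degrees, less where a joint would pass 70% of its speed; a pose out of reach is approached as far as the arm can. A call is refused whole if a number of a shift passes 1 or a number of a turn 1, either way. A call with a gripper value outside its range is refused whole. "jaw" is the finger opening in mm, from 0 to 85.4, set as the call begins (left out, the last holds). The fingers move at their own pace and stop on an object; "grip_force" is the grip in N (left out, the last holds). Time passes only in rows, so rows that do not move let the fingers close. It gives the time, the measured TCP pose, the force, the opening and the grip force at its end, in the units of the state.
- env.get_state(): the state, without advancing time (a new reading comes with each control period).
- env.camera(name): name is "scene" or "top" or "wrist"; returns a dict with "image" (480x640x3 uint8, blue, green, red), "z_map" (480x640 float32, m along the optical axis (not along the pixel's ray), 0 where there is no reading), "intrinsics" (3x3 intrinsics, pixels), "distortion" ([k1, k2, p1, p2, k3] as OpenCV has them; the pictures are not rectified), "eye" and "rotation" of the camera in the world. Camera axes: x right, y up, looking along -z (the intrinsics and any distortion apply to the point x, -y, -z); pixel columns grow to the right and rows downward; lengths in m; the calibration is good to about 2 mm. A picture is of the moment at which its call begins.
- env.hand_in(): hands the job in; it is judged then, once.
The state is a dict: "clock": time; "joint_positions": joint angles; "qd": joint speeds; "joint_efforts": joint torques, N m; "ee_pos": TCP position; "orientation": TCP orientation; "ft_force": force on the tool from outside, world axes, zero at the start; "ft_torque": the same for the moment, N m; "grip_width": finger opening in m; "grasp_force": force on a finger pad.
Only numpy, scipy, OpenCV 4.12 (cv2) and the standard library are available. Lean on these libraries where they do the work, as an engineer would, in place of code of your own. Each camera call takes 0.05 s, during which the arm holds its last target. There are 200 camera calls.

## Working session

There is one attempt and no reset: what is moved stays moved. The work goes in short steps, Python scripts to look and compute and a tool call to move; the robot and the scene stay as the last step left them, time stands still between calls to the robot, and variables do not carry over. Pictures are saved under pics/ and viewed, at most 10 in all, crops included, and the job is handed in when it is done.

Besides the shell and the picture viewer there is one more tool, called after ">>>" by a JSON object that holds its "name" and its "arguments", one argument or row to a line. move_arm: Moves the arm, as the interface text tells. Its arguments: {"type":"object","properties":{"moves":{"type":"array","items":{"type":"array"}},"jaw":{"type":"number"},"grip_force":{"type":"number"}},"required":["moves"]}

```bash
ls; mkdir -p pics; python3 - <<'E'
from rig import env
import cv2, numpy as np
s=env.get_state(); print({k:np.round(v,3) for k,v in s.items()})
a=env.camera("top"); b=env.camera("scene")
for n,c in (("top",a),("scene",b)):
    cv2.imwrite(f"pics/{n}0.png",c["image"]); np.savez(f"pics/{n}0.npz",**c)
    print(n,c["eye"],np.round(c["rotation"],3).tolist(),c["intrinsics"].tolist(),c["distortion"])
E
```

```text
pics
{'clock': np.float64(0.0), 'joint_positions': array([ 1.288,  0.261, -0.139,  1.173,  0.   ,  1.571]), 'qd': array([-0.001,  0.001, -0.001,  0.001,  0.001, -0.001]), 'joint_efforts': array([ 1.0000e-03, -4.0568e+01,  2.5392e+01,  1.9000e-02,  0.0000e+00,
        0.0000e+00]), 'ee_pos': array([0.146, 0.503, 0.23 ]), 'orientation': array([-4.43e-01, -3.11e+00,  3.00e-03]), 'ft_force': array([-0.24 ,  0.067, -0.718]), 'ft_torque': array([-0.015, -0.06 , -0.016]), 'grasp_force': np.float64(0.0), 'grip_width': np.float64(0.085)}
top [0.33238842 0.34966026 0.9478079 ] [0.126, -0.114, -1.57] [[529.8305994566687, 0.0, 306.29754576827725], [0.0, 529.8305994566687, 239.2032469182857], [0.0, 0.0, 1.0]] [-0.12593922  0.          0.          0.          0.        ]
scene [ 0.02983958 -0.04983483  0.75389528] [0.703, -0.315, -0.75] [[457.3548303977911, 0.0, 306.65067678723824], [0.0, 457.3548303977911, 239.72740603538324], [0.0, 0.0, 1.0]] [0.00612136 0.         0.         0.         0.        ]
```

View pics/top0.png

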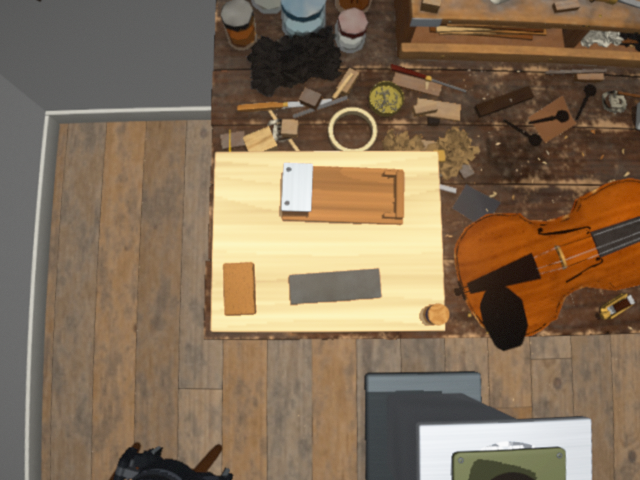

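View pics/scene0.png

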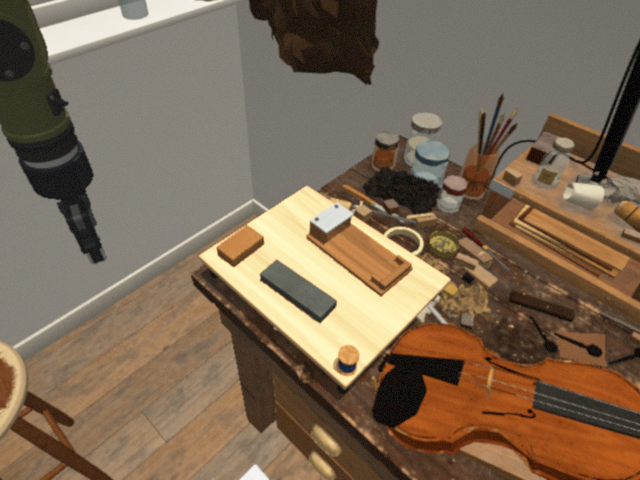

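The top view shows the dark stone at about (335,286), the holder at (342,195) with its steel lip at (297,187), the left end (+y), and the cork block at (239,288). The scene view shows the same layout, with the arm clear of the board.

```bash
cat > h.py <<'E'
import cv2, numpy as np
from scipy.spatial.transform import Rotation as R
def rays(c,px,z):
    "pixels -> world points on plane height z"
    K,d=c["intrinsics"],c["distortion"]
    p=cv2.undistortPoints(np.float32(px).reshape(-1,1,2),K,np.float64(d)).reshape(-1,2)
    v=np.c_[p[:,0],-p[:,1],-np.ones(len(p))]
    M=np.array(c["rotation"]); M=R.from_rotvec(M).as_matrix() if M.ndim==1 else M
    v=v@M.T; e=np.array(c["eye"]); return e+v*((z-e[2])/v[:,2])[:,None]
def rect(c,mask,z,k=3):
    "largest blob -> centre, (long,short) size, long-axis yaw deg, on plane z"
    mask=cv2.morphologyEx(mask.astype(np.uint8),cv2.MORPH_OPEN,np.ones((k,k)))
    cs=cv2.findContours(mask,cv2.RETR_EXTERNAL,cv2.CHAIN_APPROX_NONE)[0]
    q=max(cs,key=cv2.contourArea); P=rays(c,q,z)[:,:2]
    b=cv2.boxPoints(cv2.minAreaRect(np.float32(P*1000)))
    e=[b[1]-b[0],b[2]-b[1]]; l=sorted(e,key=np.linalg.norm)
    return b.mean(0).round(1),np.round([np.linalg.norm(l[1]),np.linalg.norm(l[0])],1),round(float(np.degrees(np.arctan2(l[1][1],l[1][0]))%180),1),cv2.boundingRect(q)
E
python3 - <<'E'
from h import *
for n,bx in (("top",(210,150,445,332)),("scene",(200,190,450,385))):
    c=np.load(f"pics/{n}0.npz"); im=c["image"]; hsv=cv2.cvtColor(im,cv2.COLOR_BGR2HSV)
    H,S,V=[hsv[...,i].astype(int) for i in range(3)]
    w=np.zeros(V.shape,bool); w[bx[1]:bx[3],bx[0]:bx[2]]=1
    print(n,"stone",rect(c,w&(S<90)&(V<110),.087))
    print(n,"lip",rect(c,w&(S<60)&(V>120),.114))
    br=w&(S>110)&(V<200)
    m=br.copy()
    if n=="top": m[235:]=0
    print(n,"holder@.075",rect(c,m|(w&(S<60)&(V>120)),.075)); 
    m=br.copy(); m[:, 270:]=0; print(n,"block",rect(c,m,.093))
    z=c["z_map"]; print(z[286,335] if n=="top" else z[290,298])
E
```

```text
top stone (array([369.2, 317.9], dtype=float32), array([9.7, 8.1], dtype=float32), 89.8, (327, 295, 7, 6))
top lip (array([547.2, 371.6], dtype=float32), array([82.2, 49.1], dtype=float32), 177.9, (281, 162, 32, 50))
top holder@.075 (array([546.2, 295.3], dtype=float32), array([206.8, 101.7], dtype=float32), 87.7, (281, 162, 123, 63))
top block (array([382.5, 465. ], dtype=float32), array([82.7, 52. ], dtype=float32), 1.1, (223, 264, 33, 52))
0.85697806
scene stone (array([382.5, 303.2], dtype=float32), array([147.9,  53.8], dtype=float32), 93.8, (261, 265, 75, 56))
scene lip (array([417.8, 520. ], dtype=float32), array([146.9, 135.3], dtype=float32), 53.4, (200, 190, 68, 51))
scene holder@.075 (array([556.4, 305.1], dtype=float32), array([234.1, 133. ], dtype=float32), 87.2, (307, 203, 105, 93))
scene block (array([282.2, 293.6], dtype=float32), array([91.1, 36. ], dtype=float32), 88.2, (239, 309, 31, 40))
0.828154
```

```bash
python3 - <<'E'
from h import *
from rig import env
c=np.load("pics/top0.npz"); im=c["image"]; hsv=cv2.cvtColor(im,cv2.COLOR_BGR2HSV); print(hsv[286,335],hsv[275,370])
H,S,V=[hsv[...,i].astype(int) for i in range(3)]
w=np.zeros(V.shape,bool); w[235:320,270:410]=1
print(rect(c,w&(V<135),.087), rect(c,w&(S<80),.087))
p=rays(c,[[335,286]],.087); print(p)
s=env.get_state(); print(s["clock"],R.from_rotvec(s["orientation"]).as_matrix().round(3).tolist(),s["ee_pos"])
E
```

```text
[ 18  40 116] [ 19  36 122]
(array([387.7, 310.7], dtype=float32), array([146.1,  45.7], dtype=float32), 94.1, (289, 270, 91, 34)) (array([454.2, 301.3], dtype=float32), array([229.4,  34.8], dtype=float32), 89.8, (270, 235, 140, 22))
[[0.38780782 0.30969114 0.087     ]]
0.1 [[-0.96, 0.279, -0.001], [0.279, 0.96, -0.002], [0.0, -0.002, -1.0]] [0.14631365 0.50356126 0.2305105 ]
```

>>> {"name": "move_arm", "arguments": {
  "moves": [
    [[0, 0, 0], 1],
    [[0, 0, 0], 1],
    [[0, 0, 0], 1],
    [[0, 0, 0], 1],
    [[0, 0, 0], 1],
    [[0, 0, 0], 1],
    [[0, 0, 0], 1],
    [[0, 0, 0], 1],
    [[0, 0, 0], 1],
    [[0, 0, 0], 1]
  ],
  "jaw": 85
}}

```text
clock: 1.1
ee_pos: [0.1464, 0.5038, 0.2308]
orientation: [1.944, 2.468, -0.002]
ft_force: [-0.3, -0.1, 0.1]
grip_width: 0.0847
grasp_force: 0.0
```

>>> {"name": "move_arm", "arguments": {
  "moves": [
    [[0, 0, 0], 1],
    [[0, 0, 0], 0.62],
    [[-0.75, 0.81, 0], 0],
    [[-0.75, 0.81, 0], 0],
    [[-0.75, 0.81, 0], 0],
    [[-0.75, 0.81, 0], 0],
    [[-0.75, 0.81, 0], 0],
    [[-0.75, 0.81, 0], 0],
    [[-0.75, 0.81, 0], 0],
    [[0, 0, 0], 0]
  ]
}}

```text
clock: 2.1
ee_pos: [0.391, 0.3077, 0.2309]
orientation: [2.148, 2.29, -0.0]
ft_force: [-0.2, 0.7, 0.4]
grip_width: 0.0849
grasp_force: 0.0
```

```bash
python3 - <<'E'
from h import *
from rig import env
s=env.get_state(); print(s["clock"],R.from_rotvec(s["orientation"]).as_matrix().round(3).tolist(),s["ee_pos"],s["joint_positions"].round(2))
c=env.camera("wrist"); cv2.imwrite("pics/w1.png",c["image"]); np.savez("pics/w1.npz",**c); print(c["eye"],c["rotation"])
hsv=cv2.cvtColor(c["image"],cv2.COLOR_BGR2HSV); print(rect(c,(hsv[...,1]<90)&(hsv[...,2]<135),.087))
E
```

```text
2.1 [[-0.064, 0.998, 0.001], [0.998, 0.064, -0.002], [-0.002, 0.001, -1.0]] [0.39102523 0.30767467 0.23089205] [ 0.67  0.21 -0.2   1.16 -0.    2.17]
[0.38704254 0.39336812 0.37415559] [-0.33733539 -0.01179578  0.06391335]
(array([402.1, 187.3], dtype=float32), array([720.6, 363. ], dtype=float32), 3.2, (0, 148, 640, 332))
```

View pics/w1.png

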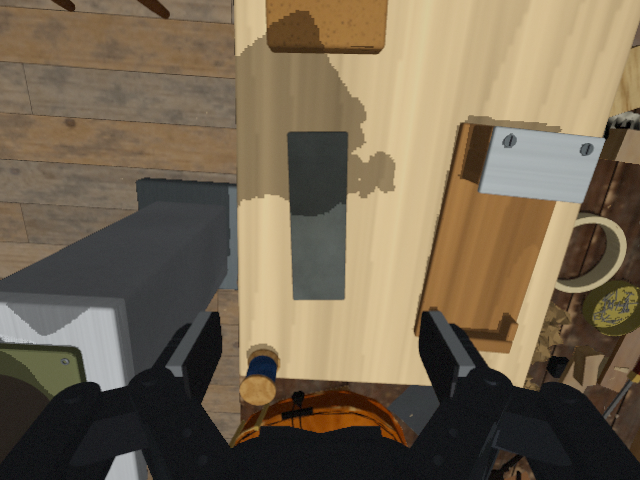

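The wrist view shows the stone with corners at about (288,132), (348,132), (345,299) and (293,299). The lip plate is at (495–606, 125–203), and the holder's stop end is near (465,340).

```bash
python3 - <<'E'
from h import *
c=np.load("pics/w1.npz")
hsv=cv2.cvtColor(c["image"],cv2.COLOR_BGR2HSV); S,V=hsv[...,1].astype(int),hsv[...,2].astype(int)
w=np.zeros(S.shape,bool); w[110:320,270:370]=1
print(rect(c,w&(S<70)&(V<125),.087), hsv[170,320],hsv[260,320],hsv[160,260],hsv[170,370])
w=np.zeros(S.shape,bool); w[110:215,465:625]=1
print(rect(c,w&(S<60)&(V>120),.114))
P=rays(c,[[288,132],[348,132],[345,299],[293,299]],.087)[:,:2]*1000
print(P.round(1).tolist(),P.mean(0))
E
```

```text
(array([390.9, 309.5], dtype=float32), array([147.2,  47.2], dtype=float32), 94.0, (288, 132, 60, 168)) [40 15 52] [65 16 94] [ 18  94 144] [ 19  94 138]
(array([549.8, 370.6], dtype=float32), array([79.7, 47.9], dtype=float32), 177.6, (480, 127, 125, 77))
[[363.0, 381.3], [409.8, 384.3], [420.5, 237.7], [372.7, 234.6]] [391.49210743 309.50114601]
```

>>> {"name": "move_arm", "arguments": {
  "moves": [
    [[0.05, 0, 0.8], 0],
    [[0, 0, 0.8], 0],
    [[0, 0, 0.8], 0],
    [[0, 0, 0.8], 0],
    [[0, 0, 0.6], 0],
    [[0, 0, 0.28], 0],
    [[0, 0, 0], 0],
    [[0, 0, 0], 0]
  ]
}}

```text
clock: 2.95
ee_pos: [0.3876, 0.3136, 0.0688]
orientation: [-2.14, -2.3, -0.001]
ft_force: [-0.1, 1.4, 0.1]
grip_width: 0.085
grasp_force: 0.0
```

>>> {"name": "move_arm", "arguments": {
  "moves": [
    [[0, 0, 0], 0],
    [[0, 0, 0], 0],
    [[0, 0, 0], 0],
    [[0, 0, 0], 0],
    [[0, 0, 0], 0],
    [[0, 0, 0], 0],
    [[0, 0, 0], 0],
    [[0, 0, 0], 0]
  ],
  "jaw": 35,
  "grip_force": 50
}}

```text
clock: 3.75
ee_pos: [0.3885, 0.3134, 0.0695]
orientation: [2.141, 2.299, 0.004]
ft_force: [-0.1, 0.0, 6.3]
grip_width: 0.0466
grasp_force: 52.7
```

>>> {"name": "move_arm", "arguments": {
  "moves": [
    [[0, 0, -0.5], 0],
    [[0, 0, -0.8], 0],
    [[0, 0, -0.8], 0],
    [[0, 0, -0.8], 0.5],
    [[0, 0, 0], 0.55],
    [[0, 0, 0], 0],
    [[0, 0, 0], 0]
  ]
}}

```text
clock: 4.45
ee_pos: [0.3868, 0.3122, 0.1835]
orientation: [-2.263, -2.179, 0.003]
ft_force: [-1.2, -0.9, -3.0]
grip_width: 0.0467
grasp_force: 52.8
```

>>> {"name": "move_arm", "arguments": {
  "moves": [
    [[-0.1, 0.4, 0], 0],
    [[-0.2, 0.75, 0], 0],
    [[-0.2, 0.8, 0], 0],
    [[-0.2, 0.8, 0], 0],
    [[-0.16, 0.7, 0], 0],
    [[-0.1, 0.5, 0], 0],
    [[0, 0, 0], 0],
    [[0, 0, 0], 0],
    [[0, 0, 0], 0]
  ]
}}

```text
clock: 5.35
ee_pos: [0.543, 0.2679, 0.1832]
orientation: [-2.263, -2.178, 0.003]
ft_force: [-0.3, -0.8, -2.7]
grip_width: 0.0467
grasp_force: 52.9
```

```bash
python3 - <<'E'
from h import *
from rig import env
s=env.get_state(); print(s["clock"],R.from_rotvec(s["orientation"]).as_matrix().round(3).tolist(),s["ee_pos"].round(4),s["ft_force"],s["ft_torque"])
c=env.camera("wrist"); np.savez("pics/w2.npz",**c); t=env.camera("scene"); np.savez("pics/s2.npz",**t)
cv2.imwrite("pics/b2.png",cv2.resize(np.hstack([c["image"],t["image"]]),(800,300)))
E
```

```text
5.35 [[0.038, 0.999, -0.002], [0.999, -0.038, -0.001], [-0.001, -0.002, -1.0]] [0.543  0.2679 0.1832] [-0.32880094 -0.8304203  -2.70197375] [ 0.02652582  0.00141414 -0.01107234]
```

View pics/b2.png

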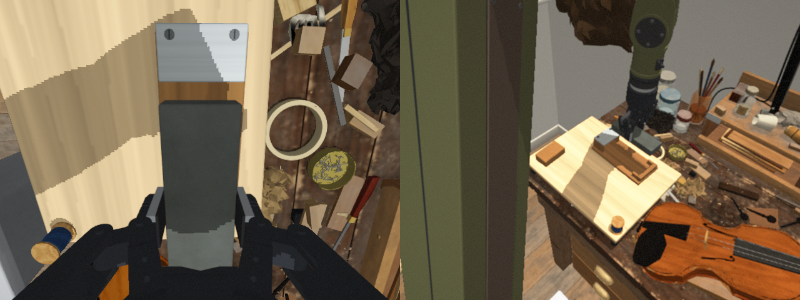

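The left half (wrist) shows the stone held level, with its front end at about row 160 full-resolution, in line with the lip (cols 250–395). The right half (scene) shows it held over the holder.

```bash
python3 - <<'E'
from h import *
c=np.load("pics/w2.npz"); hsv=cv2.cvtColor(c["image"],cv2.COLOR_BGR2HSV); S,V=hsv[...,1].astype(int),hsv[...,2].astype(int)
w=np.zeros(S.shape,bool); w[25:140,235:410]=1
print("lip",rect(c,w&(S<60)&(V>100),.114))
w=np.zeros(S.shape,bool); w[150:300,245:395]=1
m=w&(S<70)&(V<125)
for r in (166,175,190,230,280): 
    x=np.where(m[r])[0]; P=rays(c,[[x.min(),r],[x.max()+1,r]],.2007)[:,:2]*1000; print(r,x.min(),x.max(),P.round(1).tolist())
col=[np.where(m[:,k])[0].min() for k in (275,300,320,340,370)]; print(col, rays(c,[[275,col[0]],[320,col[2]],[370,col[4]]],.2007)[:,:2]*1000)
z=c["z_map"]; print([round(float(z[r,320]),4) for r in (170,200,230,260,290,330,370)], c["rotation"], c["eye"])
E
```

```text
lip (array([549.8, 370.6], dtype=float32), array([80. , 47.2], dtype=float32), 177.8, (248, 37, 150, 94))
166 256 384 [[524.8, 338.5], [570.4, 336.8]]
175 254 386 [[523.7, 335.4], [571.1, 333.6]]
190 255 385 [[523.6, 330.0], [570.9, 328.2]]
230 258 382 [[523.2, 314.8], [570.2, 313.0]]
280 261 379 [[522.4, 294.1], [569.4, 292.3]]
[np.int64(161), np.int64(161), np.int64(161), np.int64(161), np.int64(161)] [[531.62711614 339.96201793]
 [547.46423127 339.36531395]
 [565.05011337 338.69601563]]
[0.125, 0.1276, 0.1306, 0.134, 0.1391, 0.1463, 0.1511] [-0.33678539  0.0085893  -0.03735816] [0.54828128 0.35360544 0.32655417]
```

>>> {"name": "move_arm", "arguments": {
  "moves": [
    [[0, 0.02, 0.5], 0],
    [[0, 0, 0.7], 0],
    [[0, 0, 0.5], 0],
    [[0, 0, 0.3], 0],
    [[0, 0, 0], 0],
    [[0, 0, 0], 0]
  ],
  "grip_force": 20
}}

```text
clock: 6.05
ee_pos: [0.5448, 0.2686, 0.1048]
orientation: [2.263, 2.178, 0.001]
ft_force: [-0.2, 0.3, -2.9]
grip_width: 0.0467
grasp_force: 52.8
```

>>> {"name": "move_arm", "arguments": {
  "moves": [
    [[0, 0, 0.07], 0],
    [[0, 0, 0.07], 0],
    [[0, 0, 0.07], 0],
    [[0, 0, 0.05], 0],
    [[0, 0, 0.05], 0],
    [[0, 0, 0.05], 0],
    [[0, 0, 0], 0],
    [[0, 0, 0], 0]
  ]
}}

```text
clock: 6.85
ee_pos: [0.5453, 0.2696, 0.0912]
orientation: [-2.263, -2.178, -0.005]
ft_force: [-1.4, 4.0, 5.0]
grip_width: 0.0469
grasp_force: 54.0
```

```bash
python3 - <<'E'
from h import *
from rig import env
s=env.get_state(); print(s["ee_pos"].round(4),s["ft_force"].round(1),s["grasp_force"])
c=env.camera("wrist"); np.savez("pics/w3.npz",**c); t=env.camera("top"); np.savez("pics/t3.npz",**t)
cv2.imwrite("pics/b3.png",cv2.resize(np.hstack([c["image"],t["image"]]),(800,300)))
z=c["z_map"]
M=R.from_rotvec(c["rotation"]).as_matrix(); K=c["intrinsics"]
for r in range(150,380,20):
    d=z[r,320]; v=np.array([(320-K[0,2])/K[0,0],-(r-K[1,2])/K[1,1],-1])*d; print(r,(c["eye"]+M@v).round(4))
E
```

```text
[0.5453 0.2696 0.0912] [-1.4  4.   5. ] 54.019641280174255
150 [0.5497 0.3423 0.0764]
170 [0.5494 0.3375 0.1054]
190 [0.5492 0.3303 0.1061]
210 [0.5489 0.3228 0.1068]
230 [0.5486 0.3146 0.1056]
250 [0.5483 0.3071 0.1075]
270 [0.548  0.299  0.1083]
290 [0.5476 0.2903 0.1084]
310 [0.5473 0.2811 0.1082]
330 [0.5469 0.272  0.1087]
350 [0.5466 0.2633 0.1105]
370 [0.5462 0.2538 0.1112]
```

View pics/b3.png

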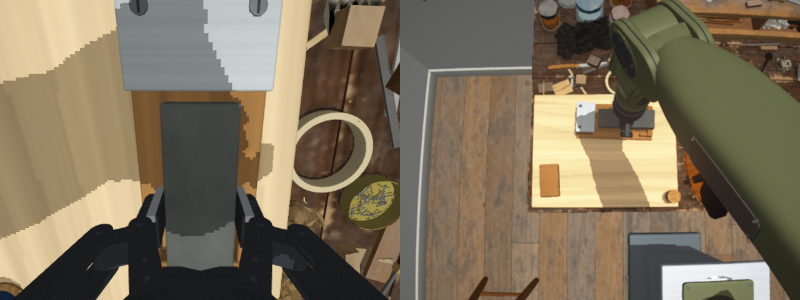

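The wrist view shows the stone (front end at row ~163 full-resolution) just short of the lip and centred in the pocket. By depth it has already tilted about 4° over the stop. I'll loosen the jaw so the low end settles onto the floor.

>>> {"name": "move_arm", "arguments": {
  "moves": [
    [[0, 0, 0], 0],
    [[0, 0, 0], 0],
    [[0, 0, 0], 0],
    [[0, 0, 0], 0]
  ],
  "jaw": 54,
  "grip_force": 20
}}

```text
clock: 7.35
ee_pos: [0.5447, 0.2679, 0.0894]
orientation: [2.264, 2.177, -0.001]
ft_force: [-0.4, -0.2, -0.3]
grip_width: 0.054
grasp_force: 0.0
```

```bash
cat > z.py <<'E'
from h import *
from rig import env
s=env.get_state(); print(s["clock"],s["ee_pos"].round(4),s["ft_force"].round(1),s["grasp_force"],s["grip_width"])
c=env.camera("wrist"); np.savez("pics/wz.npz",**c); cv2.imwrite("pics/wz_%d.png"%(s["clock"]*100),c["image"])
z=c["z_map"]; M=R.from_rotvec(c["rotation"]).as_matrix(); K=c["intrinsics"]
for r in range(130,390,12):
    d=z[r,320]; v=np.array([(320-K[0,2])/K[0,0],-(r-K[1,2])/K[1,1],-1])*d; print(r,(c["eye"]+M@v).round(4))
E
python3 z.py
```

```text
7.35 [0.5447 0.2679 0.0894] [-0.4 -0.2 -0.3] 0.0 0.05395989968343367
130 [0.5495 0.35   0.1149]
142 [0.5492 0.3439 0.0758]
154 [0.549  0.3389 0.0759]
166 [0.549  0.3364 0.0975]
178 [0.5488 0.3321 0.0989]
190 [0.5486 0.3275 0.0988]
202 [0.5484 0.323  0.0995]
214 [0.5483 0.3185 0.1008]
226 [0.5481 0.3137 0.101 ]
238 [0.5479 0.3089 0.1015]
250 [0.5477 0.3041 0.1022]
262 [0.5475 0.2992 0.1029]
274 [0.5473 0.2942 0.1034]
286 [0.5471 0.2888 0.1033]
298 [0.5469 0.2844 0.1053]
310 [0.5467 0.279  0.1057]
322 [0.5465 0.2733 0.1057]
334 [0.5463 0.2678 0.1062]
346 [0.5461 0.2632 0.1081]
358 [0.5459 0.2564 0.1071]
370 [0.5457 0.2515 0.1088]
382 [0.5454 0.2453 0.109 ]
```

>>> {"name": "move_arm", "arguments": {
  "moves": [
    [[0, 0, 0.08], 0],
    [[0, 0, 0], 0],
    [[0, 0, 0], 0]
  ]
}}

```text
clock: 7.7
ee_pos: [0.5445, 0.2681, 0.0862]
orientation: [-2.264, -2.178, 0.001]
ft_force: [-0.4, 0.6, -0.8]
grip_width: 0.0538
grasp_force: 0.0
```

>>> {"name": "move_arm", "arguments": {
  "moves": [
    [[0, 0, 0], 0],
    [[0, 0, 0], 0],
    [[0, 0, 0], 0],
    [[0, 0, 0], 0],
    [[0, 0, 0], 0]
  ],
  "jaw": 40,
  "grip_force": 30
}}

```text
clock: 8.2
ee_pos: [0.5448, 0.2682, 0.0866]
orientation: [2.264, 2.178, 0.0]
ft_force: [-0.0, -0.1, -0.1]
grip_width: 0.0473
grasp_force: 31.3
```

>>> {"name": "move_arm", "arguments": {
  "moves": [
    [[0, 0, -0.06], 0],
    [[0, 0, 0], 0],
    [[0.1, 0, 0], 0],
    [[0.1, 0, 0], 0],
    [[0.1, 0, 0], 0],
    [[0, 0, 0], 0]
  ]
}}

```text
clock: 8.8
ee_pos: [0.5452, 0.2811, 0.0888]
orientation: [-2.263, -2.179, -0.001]
ft_force: [0.1, -0.1, -3.1]
grip_width: 0.047
grasp_force: 31.4
```

```bash
python3 z.py
```

```text
8.8 [0.5452 0.2811 0.0888] [ 0.1 -0.1 -3.1] 31.404966115951538 0.04701822331127429
130 [0.55   0.3632 0.1153]
142 [0.5498 0.3594 0.1138]
154 [0.5497 0.3557 0.1144]
166 [0.5495 0.3519 0.1149]
178 [0.5494 0.348  0.1153]
190 [0.5491 0.3412 0.1008]
202 [0.549  0.3367 0.1014]
214 [0.5488 0.3321 0.1019]
226 [0.5486 0.3277 0.1032]
238 [0.5484 0.323  0.1035]
250 [0.5483 0.318  0.1037]
262 [0.5481 0.3135 0.105 ]
274 [0.5479 0.3084 0.105 ]
286 [0.5477 0.304  0.1069]
298 [0.5475 0.2983 0.1062]
310 [0.5473 0.2937 0.1077]
322 [0.5471 0.2878 0.1072]
334 [0.5469 0.2833 0.109 ]
346 [0.5467 0.2775 0.1091]
358 [0.5465 0.2722 0.1099]
370 [0.5463 0.267  0.1111]
382 [0.5461 0.261  0.1113]
```

>>> {"name": "move_arm", "arguments": {
  "moves": [
    [[0.1, 0, 0], 0],
    [[0.1, 0, 0], 0],
    [[0.1, 0, 0], 0],
    [[0.08, 0, 0], 0],
    [[0, 0, 0], 0],
    [[0, 0, 0], 0]
  ]
}}

```text
clock: 9.45
ee_pos: [0.5457, 0.2955, 0.0889]
orientation: [2.264, 2.178, -0.0]
ft_force: [-1.2, 0.3, -2.5]
grip_width: 0.0471
grasp_force: 31.4
```

>>> {"name": "move_arm", "arguments": {
  "moves": [
    [[0, 0, 0.06], 0],
    [[0, 0, 0.05], 0],
    [[0, 0, 0.05], 0],
    [[0, 0, 0], 0],
    [[0, 0, 0], 0]
  ]
}}

```text
clock: 9.95
ee_pos: [0.5461, 0.2951, 0.0829]
orientation: [2.264, 2.177, 0.001]
ft_force: [-0.4, -2.9, 2.8]
grip_width: 0.0476
grasp_force: 32.1
```

```bash
python3 z.py
```

```text
9.95 [0.5461 0.2951 0.0829] [-0.4 -2.9  2.8] 32.05870807170868 0.04761548009893636
130 [0.5509 0.3774 0.1157]
142 [0.5508 0.3739 0.1146]
154 [0.5506 0.3703 0.115 ]
166 [0.5505 0.3667 0.1149]
178 [0.5504 0.3629 0.1147]
190 [0.5502 0.3591 0.1151]
202 [0.5501 0.3553 0.1153]
214 [0.5499 0.3509 0.1138]
226 [0.5496 0.3423 0.099 ]
238 [0.5494 0.3375 0.099 ]
250 [0.5492 0.3329 0.0999]
262 [0.549  0.3281 0.1003]
274 [0.5488 0.3234 0.1013]
286 [0.5486 0.3178 0.1005]
298 [0.5484 0.3125 0.1005]
310 [0.5482 0.3082 0.1026]
322 [0.548  0.3022 0.1018]
334 [0.5478 0.2967 0.1022]
346 [0.5475 0.2905 0.1017]
358 [0.5473 0.2846 0.102 ]
370 [0.5471 0.2798 0.1036]
382 [0.5469 0.2737 0.1039]
```

>>> {"name": "move_arm", "arguments": {
  "moves": [
    [[0, 0, 0.05], 0],
    [[0, 0, 0.04], 0],
    [[0, 0, 0], 0],
    [[0, 0, 0], 0]
  ]
}}

```text
clock: 10.4
ee_pos: [0.5459, 0.2955, 0.0788]
orientation: [2.264, 2.178, 0.0]
ft_force: [0.3, -3.1, 2.1]
grip_width: 0.0475
grasp_force: 32.1
```

>>> {"name": "move_arm", "arguments": {
  "moves": [
    [[0, 0, 0], 0],
    [[0, 0, 0], 0],
    [[0, 0, 0], 0],
    [[0, 0, 0], 0],
    [[0, 0, 0], 0]
  ],
  "jaw": 62
}}

```text
clock: 10.9
ee_pos: [0.5457, 0.2956, 0.0788]
orientation: [-2.264, -2.178, -0.0]
ft_force: [-0.3, -0.5, -1.1]
grip_width: 0.0621
grasp_force: 0.0
```

```bash
python3 z.py
```

```text
10.9 [0.5457 0.2956 0.0788] [-0.3 -0.5 -1.1] 0.0 0.06205548375581107
130 [0.5505 0.3781 0.1153]
142 [0.5503 0.3747 0.1155]
154 [0.5502 0.3712 0.1142]
166 [0.5501 0.3677 0.1146]
178 [0.5499 0.3641 0.1149]
190 [0.5498 0.3602 0.1139]
202 [0.5496 0.3568 0.1155]
214 [0.5495 0.3528 0.1152]
226 [0.5493 0.3486 0.1142]
238 [0.5489 0.3388 0.0972]
250 [0.5488 0.3342 0.0979]
262 [0.5486 0.3295 0.0984]
274 [0.5484 0.3242 0.0977]
286 [0.5482 0.3194 0.0986]
298 [0.548  0.3141 0.0984]
310 [0.5478 0.3082 0.0977]
322 [0.5476 0.3025 0.0974]
334 [0.5473 0.2965 0.0971]
346 [0.5471 0.2914 0.0982]
358 [0.5469 0.2848 0.0974]
370 [0.5467 0.2789 0.0978]
382 [0.5465 0.2734 0.0988]
```

The stone's top is flat at about 0.0975, as expected for lying on the floor. Retreating upward.

>>> {"name": "move_arm", "arguments": {
  "moves": [
    [[0, 0, -0.2], 0],
    [[0, 0, -0.4], 0],
    [[0, 0, -0.8], 0],
    [[0, 0, -0.8], 0],
    [[0, 0, -0.8], 0],
    [[-0.5, 0, -0.8], 0],
    [[-0.5, 0, 0], 0],
    [[0, 0, 0], 0],
    [[0, 0, 0], 0]
  ]
}}

```text
clock: 11.85
ee_pos: [0.5439, 0.255, 0.2307]
orientation: [-2.265, -2.176, 0.0]
ft_force: [-0.3, -0.5, -0.3]
grip_width: 0.0619
grasp_force: 0.0
```

```bash
python3 z.py | head -1; python3 - <<'E'
from h import *
c=np.load("pics/wz.npz"); hsv=cv2.cvtColor(c["image"],cv2.COLOR_BGR2HSV); S,V=hsv[...,1].astype(int),hsv[...,2].astype(int)
cv2.imwrite("pics/fin.png",c["image"])
w=np.zeros(S.shape,bool); w[20:330,220:420]=1
print("stone",rect(c,w&(S<70)&(V<125),.097)); print("lip",rect(c,w&(S<60)&(V>130),.114))
E
```

```text
11.85 [0.5439 0.255  0.2307] [-0.3 -0.5 -0.3] 0.0 0.061901857167209424
stone (array([547. , 283.5], dtype=float32), array([128.7,  47.3], dtype=float32), 87.7, (289, 108, 64, 161))
lip (array([550.1, 370.4], dtype=float32), array([79.5, 47.3], dtype=float32), 177.7, (259, 31, 123, 79))
```

View pics/fin.png

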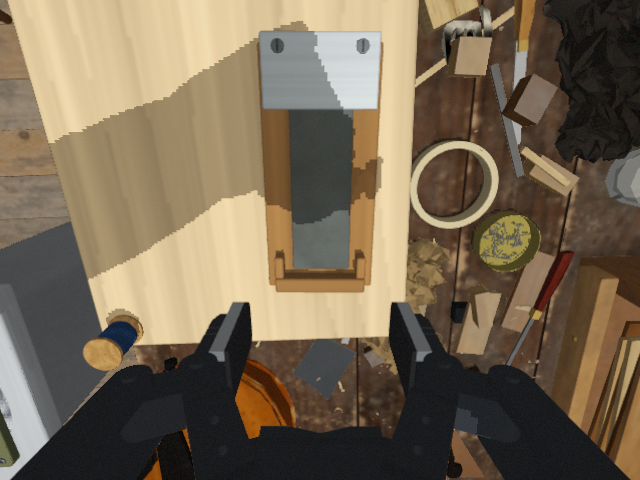

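The final view shows the stone flat in the pocket, with one end under the lip (row 108) and the other inside the stop (row 269). It sits about 2 mm from centre lengthwise and about 0 mm sideways, and the gripper is clear.

```bash
python3 -c "
from rig import env
print(env.hand_in())"
```

```text
the job is handed in; nothing more can be done
None
```

I put the stone flat in the holder with one end under the steel lip, let go, and handed the job in at about 12 s; the sanding block was not touched, and the hand-in gave back no verdict.

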